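# Spin-test trolley casters and scrap the one that binds

## Task

Three casters for the panel trolley stand wheel-up in the wooden carrier. Give every wheel a brisk spin with a fingertip where it stands, and only when all three have been tried take the caster whose wheel binds (it stops at once instead of running on) and put it in the grey scrap bin. Leave the free-running casters standing in their pockets and the other things on the bench where they are.

Things in the scene. Friction and masses are not known exactly. Their poses are not given: they have to be found in the camera images.
- caster_a_mid (a point): centre of a plate caster, half-way along its axle: 42 above the underside of its plate, 25 below the top of its wheel. z up, y along the axle, the wheel rolls in the x-z plane. All three casters look alike: steel plate 70 (x) x 50 (y) x 4 lying flat in a pocket, on it a steel U-bracket and a dark rubber-tyred wheel, diameter 50, 22 wide, white ticks across its tread. About 280 g.
- wheel_a (a joint): turn of caster_a's wheel, rad, counting on through full turns, within 0.1 of 0 at the start; positive when the wheel's top goes to the caster's +x. A finger drawn across the top of the tread turns it by friction.
- caster_b_mid (a point): the same point of another such caster, same axes and sizes. Bracket of each: two upright cheeks either side of the wheel, 26 wide (x), 32 over their flat outer faces (y), tops 50 above the plate's underside; lift the caster by pinching both cheeks along y, about at axle height
- wheel_b (a joint): the same for caster_b's wheel
- caster_c_mid (a point): the same point of another such caster, same axes and sizes. Bracket of each: two upright cheeks either side of the wheel, 26 wide (x), 32 over their flat outer faces (y), tops 50 above the plate's underside; lift the caster by pinching both cheeks along y, about at axle height
- wheel_c (a joint): the same for caster_c's wheel. A free wheel of any caster, brushed briskly (0.2 m/s) and let go, runs on for a second or more; one that binds (0.02 N m) turns only while it is pushed, and stops at once
- carrier: fixed wooden carrier board 110 (x) x 350 (y), origin under its centre; three pockets in a row along its y, 110 apart, floors 10 above the bench, bounded by strips 6 high with 2.5 play round a caster's plate. The casters stand in them wheel up, axles along the carrier's y, wheel tops 77 above the bench; which caster is in which pocket varies.
- scrap_bin_in (a point): centre of the inner floor of the scrap bin, a grey open plastic box fixed on the bench, 200 (x) x 180 (y) x 80 high outside, walls and floor 6 thick
- jar: bystander: amber glass jar, diameter 64, 100 high, origin under its foot
- hammer: bystander: hammer lying on the bench
- spool: bystander: metal spool standing on end, diameter 60, 40 high, origin under its foot

How it is judged:
On the way:
1. all three wheels have been spun (a free wheel by 1.5 rad or more, the binding one by 0.35 rad or more) while all three casters stand in their pockets ((value of joint wheel_a above 1.5 rad or value of joint wheel_a below -1.5 rad) and (value of joint wheel_c above 1.5 rad or value of joint wheel_c below -1.5 rad) and (value of joint wheel_b above 0.35 rad or value of joint wheel_b below -0.35 rad) and distance of each of caster_a_mid, caster_b_mid, caster_c_mid from where it was at the start of the episode below 0.02 m and angle between each of caster_a_mid, caster_b_mid, caster_c_mid's own z axis and vertical below 0.15 rad), for 0.1 s.
At the end, for the whole second after the job is handed in: the caster whose wheel binds lies inside the scrap bin (any way up, its centre within the walls and less than 70 mm above the bin's floor); the two free-running casters stand upright (within 0.15 rad) within 20 mm of where they started (distance of each of caster_a_mid, caster_c_mid from where it was at the start of the episode below 0.02 m and angle between each of caster_a_mid, caster_c_mid's own z axis and vertical below 0.15 rad and x of caster_b_mid in the frame of scrap_bin_in between -0.094 and 0.094 m and y of caster_b_mid in the frame of scrap_bin_in between -0.084 and 0.084 m and z of caster_b_mid in the frame of scrap_bin_in between 0 and 0.07 m); the robot touches nothing.
It fails at once if the jar is moved by more than 30 mm (distance of jar from where it was at the start of the episode above 0.03 m).
It fails at once if the hammer is moved by more than 30 mm (distance of hammer from where it was at the start of the episode above 0.03 m).
It fails at once if the spool is moved by more than 30 mm (distance of spool from where it was at the start of the episode above 0.03 m).
It fails at once if a free-running caster is lifted or pushed out of its pocket (distance of any of caster_a_mid, caster_c_mid from where it was at the start of the episode above 0.03 m).
It also fails if it takes over 67 s, if anything falls off the work surface, if the arm or the gripper's body presses on something with over 40 N, if the wrist force passes 120 N, or if a joint passes its speed limit or range.

## Robot

A 6-joint arm with a two-finger parallel gripper is mounted at the origin on the work surface. World frame = base frame: x ahead of the robot, y to its left, z up, the work surface at z = 0. Lengths are in m, angles in rad, forces in N, time in s.
With the tool pointing down it reaches from about 0.3 to 0.775 m from the base axis. Payload 14.6 kg.
Tool frame: the origin (TCP) lies at the very end of the fingers, on their centre line; the grasp point (between the pads) lies 19 mm behind it (ctrl.hold_point_z is the z of the grasp point in the tool frame, in m); z points along the fingers, y is the direction in which the jaws open and shut (so a half turn about z gives the same grasp; the last joint's range is limited). The gripper opens to 94 mm and grips with 3 to 60 N. Pads are 16 mm wide; open, the fingers measure 119 mm over their backs; the gripper's body (75 mm by 177 mm) begins 78 mm behind the grasp point.
Start: joints at [1.1, 0.3, 1.521, -0, 1.321, -0.067], TCP at [0.216, 0.506, 0.205] pointing down, gripper open.
Joint ranges: [-3.03, 3.03], [-0.79, 2.21], [0.23, 2.52], [-1.04, 4.18], [0, 3.07], [-2.55, 2.55]. Speed limits (rad/s): [2.22, 2.22, 2.57, 3.14, 3.14, 3.14].

## Interface

Orientations are given as [roll, pitch, yaw] about the fixed x, y, z axes, in that order (R = Rz(yaw) Ry(pitch) Rx(roll)).
In Python, from station import ctrl, cams, hand_in gives the robot as it stands.
- The arm moves only by the tool servo_tool, never from a script. Its argument "rows" is a list of rows, each a list of 7 numbers: the shift along the world's x, y, z in m, then the turn, a rotation vector about the world's x, y, z in rad, then the gripper command: -1 is shut, 1 is fully open, values between are in proportion. A call has exactly 8 rows; each row is the pose to reach, as a shift and turn from the pose measured when the call began; what a row does not reach only later rows make up. A row lasts 1/12 s, in which the tool goes at most 41.7 mm and 7.16 degrees, less where a joint would pass 70% of its speed; a pose out of reach is approached as far as the arm can. A call with a gripper value outside its range is refused whole. The fingers move at their own pace and stop on an object; "newtons" is the grip in N (left out, the last holds). Time passes only in rows, so rows that repeat a pose let the fingers close, or fill a call up. It gives the time, the measured TCP pose, the force and the opening at its end, in the units of the state.
- ctrl.get_obs(): the state, without advancing time (a new reading comes with each control period).
- cams.camera(name): name is "scene" or "top"; returns a dict with "image" (420x560x3 uint8, red, green, blue), "depth" (420x560 float32, m along the optical axis (not along the pixel's ray), 0 where there is no reading), "fx", "fy", "cx", "cy" (pixels), "rvec" (rotation vector, rad) and "tvec" (3), from world to camera coordinates, as OpenCV has them. Camera axes: x right, y down, z forward; pixel columns grow to the right and rows downward; lengths in m; the calibration is good to about 2 mm. A picture is of the moment at which its call begins.
- hand_in(): hands the job in, once; it reports no verdict.
Trained networks look in a picture, given as the dict that the camera call returned (one of the last four; its "shot" number tells which), for a name from the list of things; names that differ only in an ending like _2 or _b are one class to them, and where a whole thing is asked for, a point or a joint stands for the part that bears it (a point fixed in the world has none). Each returns a list of dicts, best first, with "p" (0 to 1); they miss things now and then, are a little off and sometimes report something else, mostly with a low value. They report only what shows in the picture. A call takes as long as a camera call.
- cams.spot_in(picture, name): "box" ([left, top, right, bottom] as shares, 0 to 1, of the picture: columns of its width, rows of its height, round what is visible of it).
- cams.place_of(picture, name): "at" ([column, row] as shares, 0 to 1, of the picture: columns of its width, rows of its height: a listed point, or the origin of a listed thing).
The state is a dict: "time_s": time; "qpos": joint angles; "joint_vel": joint speeds; "tau": joint torques, N m; "ee_pos": TCP position; "eef_rot": TCP orientation; "force": force on the tool from outside, world axes, zero at the start; "moment": the same for the moment, N m; "grip_width": finger opening in m.
Only numpy, scipy, OpenCV 4.12 (cv2) and the standard library are available. Lean on these libraries where they do the work, as an engineer would, in place of code of your own. Each camera call takes 0.05 s, during which the arm holds its last target.

## Working session

There is one attempt and no reset: what is moved stays moved. The work goes in short steps, Python scripts to look and compute and a tool call to move; the robot and the scene stay as the last step left them, time stands still between calls to the robot, and variables do not carry over. Pictures are saved under pics/ and viewed, and the job is handed in when it is done.

Besides the shell and the picture viewer there is one more tool, called after "Emit:" as name([rows], argument=value, ...), one row to a line, values as JSON. servo_tool: Moves the arm, as the interface text tells. Its arguments: {"type":"object","properties":{"rows":{"type":"array"},"newtons":{"type":"number"}},"required":["rows"]}

```bash
mkdir -p pics
cat > h.py <<'E'
import numpy as np, cv2
from station import ctrl, cams, hand_in
def ray(p,u,v):
    R,_=cv2.Rodrigues(np.array(p["rvec"],float)); t=np.array(p["tvec"],float).ravel()
    d=R.T@np.array([(u-p["cx"])/p["fx"],(v-p["cy"])/p["fy"],1.0]); return -R.T@t,d
def atz(p,u,v,z):
    o,d=ray(p,u,v); return o+d*(z-o[2])/d[2]
def cloud(p):
    D=p["depth"]; R,_=cv2.Rodrigues(np.array(p["rvec"],float)); t=np.array(p["tvec"],float).ravel()
    v,u=np.mgrid[:420,:560]; P=np.stack([(u-p["cx"])/p["fx"]*D,(v-p["cy"])/p["fy"]*D,D],-1)
    W=(P-t)@R; W[D==0]=np.nan; return W
def save(p,n): cv2.imwrite("pics/"+n+".png",p["image"][:,:,::-1])
E
python3 - <<'E'
from h import *
for n in ("top","scene"):
    p=cams.camera(n); save(p,n+"0"); 
    np.savez("p_"+n,**{k:v for k,v in p.items() if k!="shot"})
    W=cloud(p)
    for k in ["caster_a_mid","carrier","scrap_bin_in","jar","hammer","spool"]:
        for r in cams.place_of(p,k)[:4]:
            u,v=r["at"][0]*560,r["at"][1]*420
            z={"caster_a_mid":.052,"scrap_bin_in":.006}.get(k,0)
            print(n,k,round(r["p"],2),int(u),int(v),atz(p,u,v,z).round(3),W[min(int(v),419),min(int(u),559)].round(3))
print(ctrl.get_obs(),ctrl.hold_point_z)
E
```

```text
top caster_a_mid 0.97 252 211 [0.519 0.121 0.052] [0.517 0.12  0.082]
top caster_a_mid 0.18 443 236 [ 0.462 -0.327  0.052] [ 0.465 -0.342  0.   ]
top carrier 0.62 246 217 [0.507 0.137 0.   ] [0.503 0.134 0.074]
top scrap_bin_in 0.77 442 234 [ 0.468 -0.338  0.006] [ 0.469 -0.338  0.005]
top scrap_bin_in 0.19 292 226 [0.486 0.027 0.006] [0.483 0.028 0.081]
top jar 0.91 421 148 [ 0.681 -0.294  0.   ] [ 0.667 -0.273  0.07 ]
top hammer 0.97 108 182 [0.594 0.48  0.   ] [0.591 0.474 0.024]
top spool 0.8 133 287 [0.337 0.411 0.   ] [0.34  0.402 0.037]
scene caster_a_mid 0.94 302 195 [0.507 0.135 0.052] [0.522 0.127 0.077]
scene carrier 0.55 304 210 [0.519 0.14  0.   ] [0.529 0.133 0.019]
scene scrap_bin_in 0.62 118 240 [ 0.47  -0.335  0.006] [ 0.467 -0.335  0.005]
scene jar 0.95 140 316 [ 0.678 -0.303  0.   ] [ 0.707 -0.287  0.067]
scene hammer 0.98 432 202 [0.598 0.476 0.   ] [0.599 0.47  0.008]
scene spool 0.61 371 141 [0.34 0.42 0.  ] [0.36  0.402 0.026]
{'time_s': 0.7, 'qpos': array([ 1.10041812e+00,  2.99895293e-01,  1.52100993e+00,  9.33151531e-06,
        1.32067432e+00, -6.65994370e-02]), 'joint_vel': array([ 0.00201853, -0.00044359,  0.0016169 , -0.00036448, -0.00283847,
       -0.00115454]), 'tau': array([-3.05041876e-04, -5.31563151e+01, -3.52882361e+01,  7.08688726e-02,
        2.11838161e-02, -4.61426225e-05]), 'ee_pos': array([0.21608989, 0.50576446, 0.20544396]), 'eef_rot': array([ 3.14157897e+00, -8.14889115e-06,  2.73781158e+00]), 'force': array([-0.42121633, -0.5001807 , -0.0203263 ]), 'moment': array([ 0.02269873,  0.038526  , -0.020518  ]), 'grip_width': 0.09384269837476551} -0.0188
```

```bash
ls pics
```

```text
scene0.png
top0.png
```

View pics/top0.png

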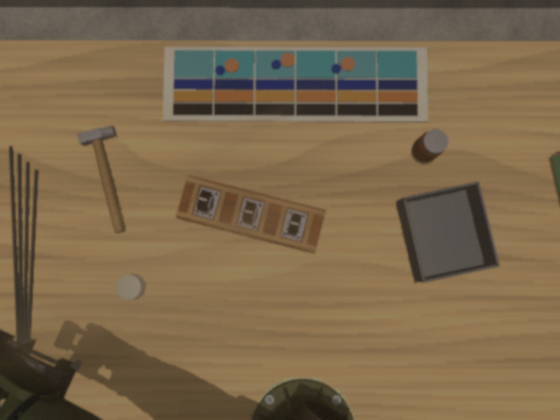

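View pics/scene0.png

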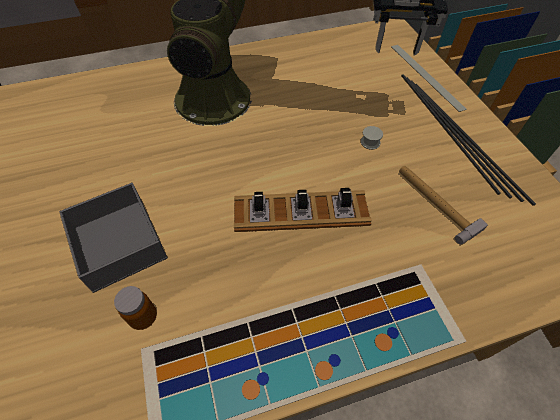

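Run:
```python
from h import *
p=dict(np.load("p_top.npz")); W=cloud(p)
m=(W[...,2]>.055)&(W[...,2]<.1)&(W[...,0]>.38)&(W[...,0]<.65)&(W[...,1]>-.1)&(W[...,1]<.36)
n,l,s,c=cv2.connectedComponentsWithStats(m.astype(np.uint8))
for i in range(1,n):
    if s[i,4]>30:
        Q=W[l==i]; print(s[i],Q.mean(0).round(4),Q.min(0).round(4),Q.max(0).round(4)); 
        r=cv2.minAreaRect(Q[:,:2].astype(np.float32)*1000); print(r)
```

```text
[196 190  16  21 249] [0.5429 0.2337 0.0695] [0.5202 0.2177 0.0551] [0.5682 0.2527 0.0816]
((543.9645385742188, 234.83547973632812), (32.47824478149414, 49.20004653930664), 77.27229309082031)
[241 201  16  22 239] [0.5166 0.1285 0.0695] [0.4926 0.112  0.0555] [0.5422 0.1467 0.0818]
((517.4954223632812, 129.11944580078125), (32.58940887451172, 47.77482986450195), 75.17984771728516)
[287 213  16  22 237] [0.49   0.0227 0.0697] [0.4654 0.0044 0.0551] [0.5147 0.0393 0.0822]
((491.0658874511719, 22.60857582092285), (33.27265548706055, 48.89681625366211), 72.88993072509766)
```

Top view shows the carrier around (250,212), with wheels at (205,201), (250,212) and (295,223). The bin is near (445,233), the jar at (430,145), the hammer at (105,175) and the spool at (130,287). The carrier's yaw is about -14°. Next I move towards the first wheel with the fingers shut.

Emit:
servo_tool([
  [0.372,-0.282,0,0,0,0.159,-1],
  [0.372,-0.282,0,0,0,0.159,-1],
  [0.372,-0.282,0,0,0,0.159,-1],
  [0.372,-0.282,0,0,0,0.159,-1],
  [0.372,-0.282,0,0,0,0.159,-1],
  [0.372,-0.282,0,0,0,0.159,-1],
  [0.372,-0.282,0,0,0,0.159,-1],
  [0.372,-0.282,0,0,0,0.159,-1],
], newtons=20)

```text
time_s: 1.37
ee_pos: [0.4803, 0.305, 0.2056]
eef_rot: [3.141, 0.0, 2.897]
force: [0.6, 1.4, 0.1]
grip_width: 0.0438
```

Emit:
servo_tool([
  [0.108,-0.081,-0.01,0,0,0,-1],
  [0.108,-0.081,-0.03,0,0,0,-1],
  [0.108,-0.081,-0.05,0,0,0,-1],
  [0.108,-0.081,-0.07,0,0,0,-1],
  [0.108,-0.081,-0.095,0,0,0,-1],
  [0.108,-0.081,-0.105,0,0,0,-1],
  [0.108,-0.081,-0.105,0,0,0,-1],
  [0.108,-0.081,-0.105,0,0,0,-1],
])

```text
time_s: 2.03
ee_pos: [0.5883, 0.2247, 0.1017]
eef_rot: [3.141, 0.001, 2.898]
force: [0.5, 0.8, -0.1]
grip_width: 0.0004
```

Run:
```python
from h import *
p=cams.camera("scene"); save(p,"s1"); q=cams.camera("top"); save(q,"t1")
i=cv2.resize(p["image"][150:250,200:400],None,fx=4,fy=4,interpolation=3)[:,:,::-1]; cv2.imwrite("pics/s1z.png",i)
print(ctrl.get_obs()["ee_pos"],ctrl.get_obs()["grip_width"])
```

```text
[0.58875999 0.2249187  0.10291444] 0.00031662966833995187
```

View pics/s1z.png

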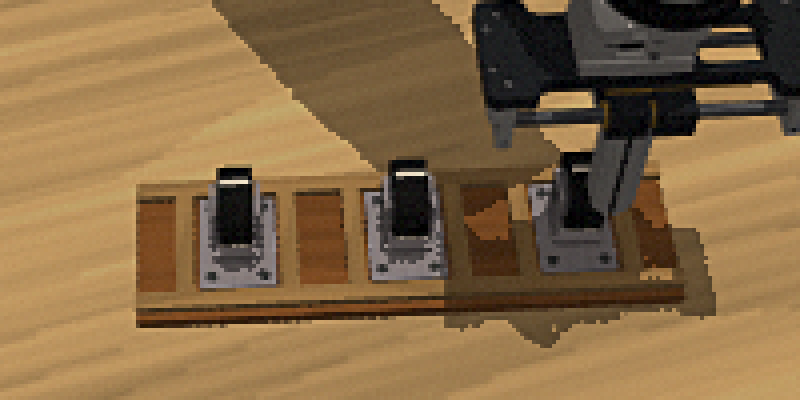

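Emit:
servo_tool([
  [-0.002,0,-0.015,0,0,0,-1],
  [-0.002,0,-0.0267,0,0,0,-1],
  [-0.002,0,-0.0267,0,0,0,-1],
  [-0.002,0,-0.0267,0,0,0,-1],
  [-0.002,0,-0.0267,0,0,0,-1],
  [-0.002,0,-0.0267,0,0,0,-1],
  [-0.002,0,-0.0267,0,0,0,-1],
  [-0.002,0,-0.0267,0,0,0,-1],
])

```text
time_s: 2.8
ee_pos: [0.5869, 0.225, 0.0766]
eef_rot: [3.139, 0.003, 2.898]
force: [0.1, -0.4, -0.2]
grip_width: 0.0003
```

Emit:
servo_tool([
  [-0.0165,0.004,-0.0004,0,0,0,-1],
  [-0.033,0.008,-0.0006,0,0,0,-1],
  [-0.0495,0.0122,-0.0006,0,0,0,-1],
  [-0.066,0.0163,-0.0006,0,0,0,-1],
  [-0.0825,0.0204,0.002,0,0,0,-1],
  [-0.1,0.0245,0.03,0,0,0,-1],
  [-0.12,0.03,0.06,0,0,0,-1],
  [-0.12,0.03,0.09,0,0,0,-1],
])

```text
time_s: 3.47
ee_pos: [0.4643, 0.2555, 0.1677]
eef_rot: [3.14, 0.002, 2.899]
force: [0.8, -0.2, 0.3]
grip_width: 0.0004
```

```bash
cat > spin.py <<'E'
from h import *
import sys
t=sys.argv[1]; F=[]
for k in range(6): F.append(cams.camera("scene")["image"])
Z=[cv2.resize(f[175:235,220:380],None,fx=2.5,fy=2.5,interpolation=2) for f in F]
M=np.vstack([np.hstack(Z[i:i+2]) for i in (0,2,4)]); cv2.imwrite("pics/%s.png"%t,M[:,:,::-1])
for c in (258,302,345):
    print(c,[round(float(np.abs(F[i+1][183:215,c-7:c+7].astype(float)-F[i][183:215,c-7:c+7]).mean()),2) for i in range(5)])
print(ctrl.get_obs()["ee_pos"],ctrl.get_obs()["time_s"])
E
python3 spin.py spA
```

```text
258 [2.9, 2.7, 2.8, 2.7, 2.76]
302 [3.5, 3.12, 2.85, 3.07, 3.05]
345 [14.4, 13.73, 12.3, 11.55, 9.99]
[0.4667431  0.25465007 0.16553702] 3.7667
```

View pics/spA.png

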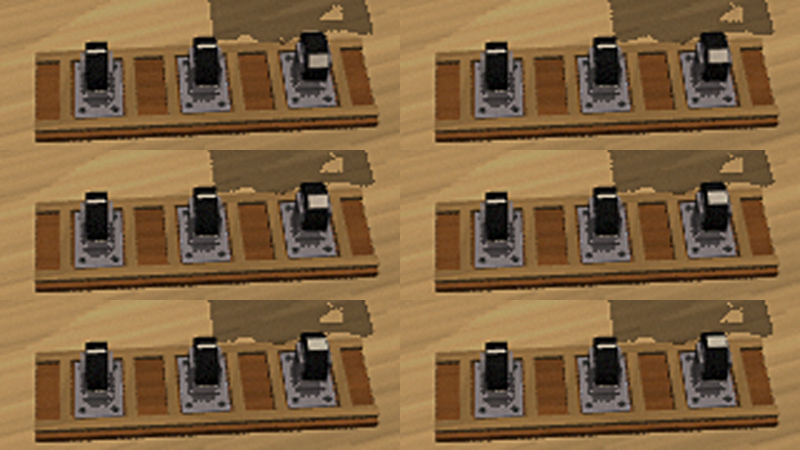

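The wheel on the right is still turning: its tick climbs frame by frame, so it runs free. The other two are still. Next is the middle wheel.

Emit:
servo_tool([
  [0.0935,-0.1363,-0.01,0,0,0,-1],
  [0.0935,-0.1363,-0.02,0,0,0,-1],
  [0.0935,-0.1363,-0.03,0,0,0,-1],
  [0.0935,-0.1363,-0.04,0,0,0,-1],
  [0.0935,-0.1363,-0.055,0,0,0,-1],
  [0.0935,-0.1363,-0.089,0,0,0,-1],
  [0.0935,-0.1363,-0.0893,0,0,0,-1],
  [0.0935,-0.1363,-0.0893,0,0,0,-1],
])

```text
time_s: 4.43
ee_pos: [0.5591, 0.118, 0.0744]
eef_rot: [-3.141, -0.002, 2.897]
force: [0.7, 0.1, -0.4]
grip_width: 0.0007
```

Emit:
servo_tool([
  [0,0,0.0016,0,0,0,-1],
  [-0.0165,0.0042,0.0016,0,0,0,-1],
  [-0.033,0.0082,0.0016,0,0,0,-1],
  [-0.0495,0.0124,0.0016,0,0,0,-1],
  [-0.066,0.0165,0.0016,0,0,0,-1],
  [-0.0825,0.0206,0.004,0,0,0,-1],
  [-0.1,0.025,0.035,0,0,0,-1],
  [-0.12,0.03,0.07,0,0,0,-1],
])

```text
time_s: 5.1
ee_pos: [0.4377, 0.1483, 0.1456]
eef_rot: [-3.14, -0.004, 2.898]
force: [1.1, 1.3, 0.3]
grip_width: 0.0006
```

```bash
python3 spin.py spB
```

```text
258 [2.69, 2.8, 2.69, 2.79, 2.83]
302 [3.76, 3.41, 3.22, 2.95, 2.99]
345 [2.85, 3.01, 2.99, 2.89, 2.94]
[0.43917507 0.14810616 0.14448972] 5.4
```

View pics/spB.png

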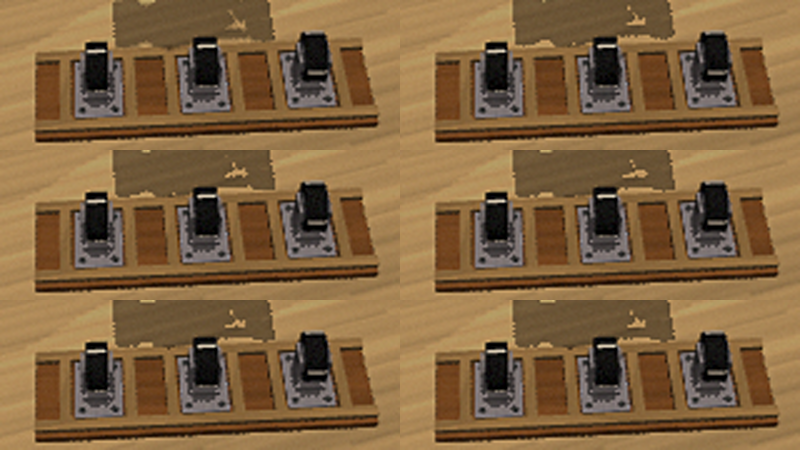

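The middle wheel's tick sits at the same spot as before. Either it wasn't touched or the tick came back to the same place. I'll brush it again a little lower.

Emit:
servo_tool([
  [0.121,-0.0297,0,0,0,0,-1],
  [0.121,-0.0297,0,0,0,0,-1],
  [0.121,-0.0297,-0.01,0,0,0,-1],
  [0.121,-0.0297,-0.03,0,0,0,-1],
  [0.121,-0.0297,-0.06,0,0,0,-1],
  [0.121,-0.0297,-0.0693,0,0,0,-1],
  [0.121,-0.0297,-0.0693,0,0,0,-1],
  [0.121,-0.0297,-0.0693,0,0,0,-1],
])

```text
time_s: 6.07
ee_pos: [0.5601, 0.1184, 0.0754]
eef_rot: [-3.141, -0.003, 2.897]
force: [0.8, 0.1, 1.1]
grip_width: 0.0006
```

Brush, ending in mid-contact just past the top to look at it.

Emit:
servo_tool([
  [0,0,-0.0006,0,0,0,-1],
  [-0.008,0.002,-0.0006,0,0,0,-1],
  [-0.016,0.004,-0.0006,0,0,0,-1],
  [-0.024,0.006,-0.0006,0,0,0,-1],
  [-0.032,0.008,-0.0006,0,0,0,-1],
  [-0.04,0.01,-0.0006,0,0,0,-1],
  [-0.045,0.0113,-0.0006,0,0,0,-1],
  [-0.049,0.0123,-0.0006,0,0,0,-1],
])

```text
time_s: 6.73
ee_pos: [0.5114, 0.1312, 0.0769]
eef_rot: [3.141, 0.001, 2.898]
force: [0.0, -1.8, 12.3]
grip_width: 0.0007
```

Run:
```python
from h import *
o=ctrl.get_obs(); print(o["ee_pos"],o["force"])
p=cams.camera("scene"); cv2.imwrite("pics/m1.png",cv2.resize(p["image"][160:240,240:360],None,fx=5,fy=5,interpolation=2)[:,:,::-1])
```

```text
[0.51136874 0.1311575  0.07690166] [ 1.10670597e-02 -1.81152327e+00  1.23337377e+01]
```

View pics/m1.png

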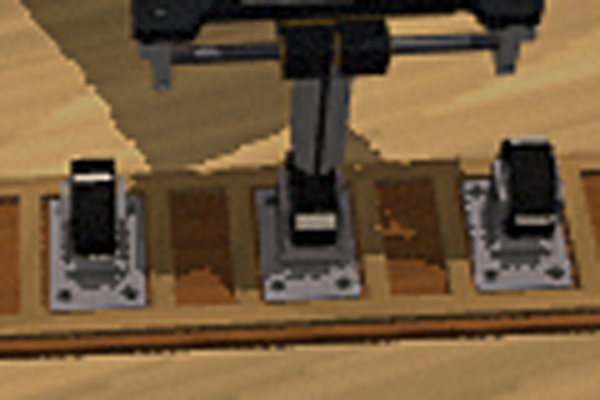

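Contact (12 N), and the middle wheel's tick has moved to (315,220) in the zoom, so it does turn. Now draw off briskly and watch.

Emit:
servo_tool([
  [-0.0165,0.004,-0.0012,0,0,0,-1],
  [-0.033,0.008,-0.001,0,0,0,-1],
  [-0.055,0.0135,0.005,0,0,0,-1],
  [-0.075,0.018,0.03,0,0,0,-1],
  [-0.075,0.018,0.06,0,0,0,-1],
  [-0.075,0.018,0.07,0,0,0,-1],
  [-0.075,0.018,0.07,0,0,0,-1],
  [-0.075,0.018,0.07,0,0,0,-1],
])

```text
time_s: 7.45
ee_pos: [0.4357, 0.1493, 0.1467]
eef_rot: [3.141, 0.001, 2.898]
force: [-0.2, -0.4, -0.0]
grip_width: 0.0003
```

```bash
python3 spin.py spC
```

```text
258 [2.72, 2.73, 2.73, 2.81, 2.72]
302 [8.94, 8.19, 7.74, 6.46, 6.91]
345 [2.85, 2.97, 2.9, 2.83, 2.81]
[0.43565267 0.14915492 0.14596127] 7.75
```

View pics/spC.png

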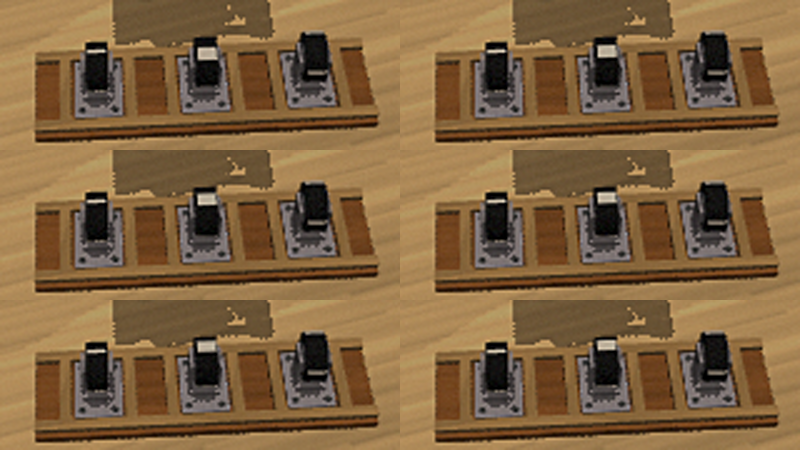

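The middle wheel also runs on: its pixels keep changing and the tick creeps to the top. Now the third wheel, on the left in the scene view.

Emit:
servo_tool([
  [0.098,-0.137,0,0,0,0,-1],
  [0.098,-0.137,0,0,0,0,-1],
  [0.098,-0.137,0,0,0,0,-1],
  [0.098,-0.137,-0.01,0,0,0,-1],
  [0.098,-0.137,-0.04,0,0,0,-1],
  [0.098,-0.137,-0.0705,0,0,0,-1],
  [0.098,-0.137,-0.0705,0,0,0,-1],
  [0.098,-0.137,-0.0705,0,0,0,-1],
])

```text
time_s: 8.42
ee_pos: [0.5329, 0.0122, 0.0746]
eef_rot: [-3.141, -0.004, 2.898]
force: [-0.2, -0.1, 0.8]
grip_width: 0.0003
```

```bash
python3 spin.py spC2
```

```text
258 [5.69, 4.78, 4.19, 3.47, 3.78]
302 [3.95, 3.32, 3.41, 3.06, 2.98]
345 [2.82, 2.87, 3.01, 2.93, 2.77]
[0.5342137  0.01242658 0.07684751] 8.7167
```

View pics/spC2.png

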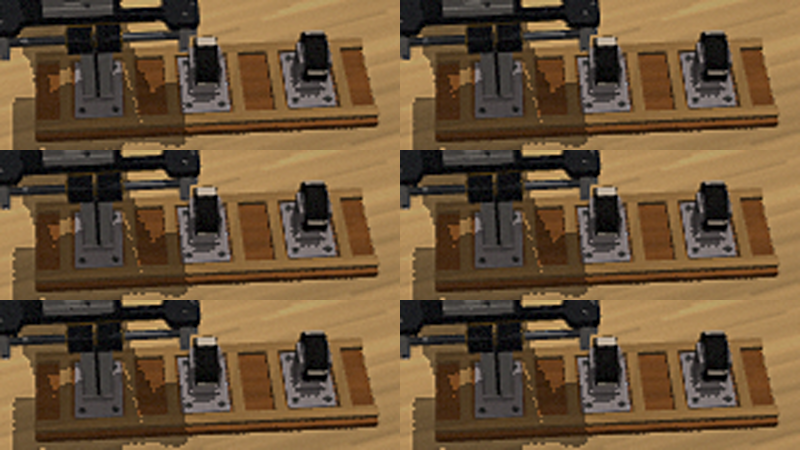

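Emit:
servo_tool([
  [0,0,-0.0013,0,0,0,-1],
  [-0.0165,0.0042,-0.0015,0,0,0,-1],
  [-0.033,0.0082,-0.0015,0,0,0,-1],
  [-0.0495,0.0124,-0.0015,0,0,0,-1],
  [-0.066,0.0165,-0.0015,0,0,0,-1],
  [-0.0825,0.0206,0.004,0,0,0,-1],
  [-0.1,0.025,0.035,0,0,0,-1],
  [-0.12,0.03,0.07,0,0,0,-1],
])

```text
time_s: 9.38
ee_pos: [0.4126, 0.0426, 0.1467]
eef_rot: [-3.141, -0.002, 2.898]
force: [1.5, 1.0, 1.2]
grip_width: 0.0006
```

```bash
python3 spin.py spD
```

```text
258 [3.34, 3.37, 3.02, 2.83, 2.76]
302 [2.7, 2.87, 3.0, 2.92, 2.88]
345 [2.99, 2.91, 2.8, 2.78, 2.88]
[0.41417893 0.04238168 0.14619335] 9.6833
```

View pics/spD.png

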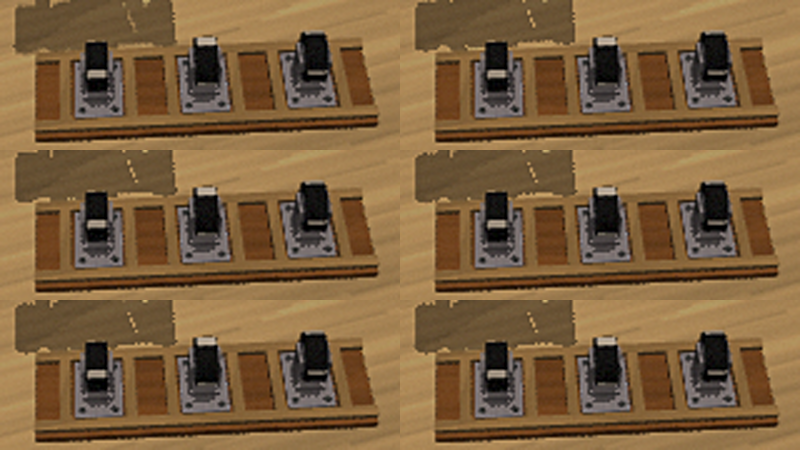

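The left wheel turned (its tick went from the top to the low front) and stood still at once, so it binds. The right wheel's total turn is clearly over 1.5 rad. The middle one's is less certain, so I'll brush it briskly once more before lifting anything.

Emit:
servo_tool([
  [0.146,0.076,0,0,0,0,-1],
  [0.146,0.076,0,0,0,0,-1],
  [0.146,0.076,0,0,0,0,-1],
  [0.146,0.076,-0.01,0,0,0,-1],
  [0.146,0.076,-0.04,0,0,0,-1],
  [0.146,0.076,-0.07,0,0,0,-1],
  [0.146,0.076,-0.07,0,0,0,-1],
  [0.146,0.076,-0.07,0,0,0,-1],
])

```text
time_s: 10.35
ee_pos: [0.5592, 0.1181, 0.0743]
eef_rot: [-3.14, -0.004, 2.898]
force: [0.3, 0.3, 1.1]
grip_width: 0.0002
```

Emit:
servo_tool([
  [0,0,0.001,0,0,0,-1],
  [-0.0165,0.0042,0.001,0,0,0,-1],
  [-0.033,0.0082,0.001,0,0,0,-1],
  [-0.0495,0.0124,0.001,0,0,0,-1],
  [-0.066,0.0165,0.001,0,0,0,-1],
  [-0.0825,0.0206,0.006,0,0,0,-1],
  [-0.1,0.025,0.035,0,0,0,-1],
  [-0.12,0.03,0.07,0,0,0,-1],
])

```text
time_s: 11.02
ee_pos: [0.438, 0.1478, 0.1454]
eef_rot: [-3.139, -0.005, 2.898]
force: [0.9, 0.3, 1.1]
grip_width: 0.0001
```

```bash
python3 spin.py spE
```

```text
258 [2.55, 2.69, 2.69, 2.59, 2.51]
302 [13.05, 14.28, 13.52, 12.94, 11.51]
345 [2.83, 2.82, 2.81, 2.77, 2.78]
[0.43947611 0.1478674  0.14439646] 11.3167
```

View pics/spE.png

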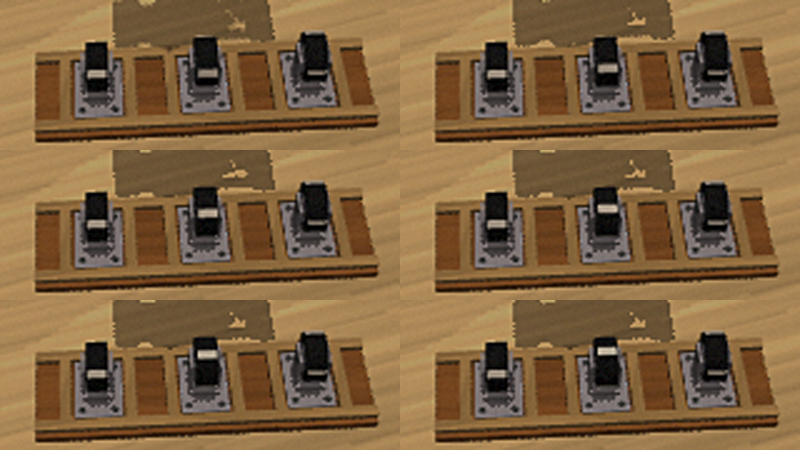

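The middle wheel is spinning freely again. Now I go for the binding caster with the jaws opened.

Emit:
servo_tool([
  [0.0515,-0.1253,0.01,0,0,0,0.6],
  [0.0515,-0.1253,0.01,0,0,0,0.6],
  [0.0515,-0.1253,0.01,0,0,0,0.6],
  [0.0515,-0.1253,0.01,0,0,0,0.6],
  [0.0515,-0.1253,0.0,0,0,0,0.6],
  [0.0515,-0.1253,0.0,0,0,0,0.6],
  [0.0515,-0.1253,0.0,0,0,0,0.6],
  [0.0515,-0.1253,0.0,0,0,0,0.6],
])

```text
time_s: 11.98
ee_pos: [0.4905, 0.0237, 0.1439]
eef_rot: [-3.14, -0.005, 2.899]
force: [-0.2, -0.5, -0.2]
grip_width: 0.0503
```

```bash
python3 spin.py spF
python3 - <<'E'
from h import *
o=ctrl.get_obs(); print(o["ee_pos"],o["grip_width"],o["time_s"])
E
```

```text
258 [2.87, 2.98, 3.04, 2.74, 2.77]
302 [3.38, 3.19, 2.89, 2.73, 2.6]
345 [2.94, 2.78, 2.85, 2.68, 2.8]
[0.49095527 0.02295154 0.14458199] 12.2833
[0.49095527 0.02295154 0.14458199] 0.07345339862872025 12.2833
```

View pics/spF.png

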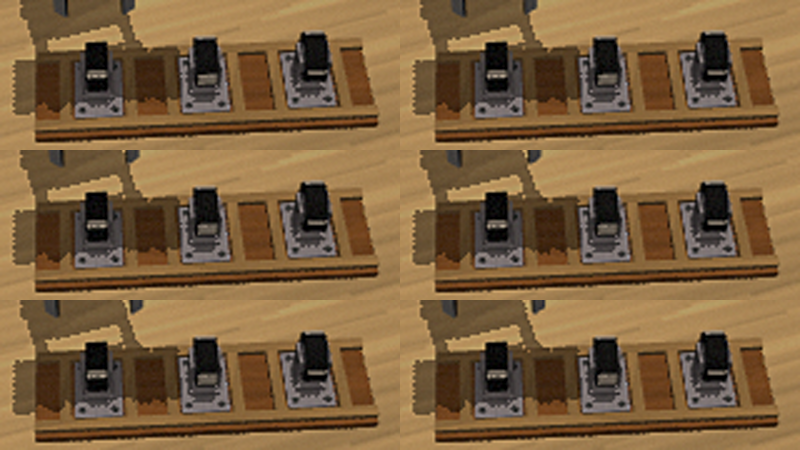

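Emit:
servo_tool([
  [0,0,-0.03,0,0,0,0.6],
  [0,0,-0.06,0,0,0,0.6],
  [0,0,-0.085,0,0,0,0.6],
  [0,0,-0.1,0,0,0,0.6],
  [0,0,-0.11,0,0,0,0.6],
  [0,0,-0.111,0,0,0,0.6],
  [0,0,-0.111,0,0,0,-1],
  [0,0,-0.111,0,0,0,-1],
], newtons=25)

```text
time_s: 12.95
ee_pos: [0.4916, 0.023, 0.0346]
eef_rot: [-3.14, -0.002, 2.899]
force: [-0.1, 0.2, 0.2]
grip_width: 0.0652
```

Emit:
servo_tool([
  [0,0,0,0,0,0,-1],
  [0,0,0,0,0,0,-1],
  [0,0,0,0,0,0,-1],
  [0,0,0,0,0,0,-1],
  [0,0,0,0,0,0,-1],
  [0,0,0,0,0,0,-1],
  [0,0,0.005,0,0,0,-1],
  [0,0,0.01,0,0,0,-1],
])

```text
time_s: 13.62
ee_pos: [0.4912, 0.023, 0.0446]
eef_rot: [-3.14, -0.003, 2.899]
force: [0.6, 0.2, -2.9]
grip_width: 0.0319
```

Gripped at 32 mm, carrying 2.9 N. Lift it.

Emit:
servo_tool([
  [0,0,0.02,0,0,0,-1],
  [0,0,0.04,0,0,0,-1],
  [0,0,0.06,0,0,0,-1],
  [0,0,0.08,0,0,0,-1],
  [0,0,0.1,0,0,0,-1],
  [0,0,0.12,0,0,0,-1],
  [0,0,0.13,0,0,0,-1],
  [0,0,0.13,0,0,0,-1],
])

```text
time_s: 14.28
ee_pos: [0.492, 0.023, 0.1766]
eef_rot: [-3.141, 0.0, 2.899]
force: [-0.1, -0.1, -2.8]
grip_width: 0.0322
```

Run:
```python
from h import *
p=cams.camera("scene"); save(p,"lift")
q=dict(np.load("p_top.npz")); W=cloud(q)
m=(W[...,2]>.06)&(W[...,2]<.1)&(W[...,1]<-.2)&(W[...,0]<.6)
print(cv2.minAreaRect(W[m][:,:2].astype(np.float32)*1000))
m=(W[...,2]<.02)&(W[...,2]>-.01)&(cv2.cvtColor(q["image"],cv2.COLOR_RGB2HSV)[...,1]<50)&(W[...,1]<-.2)&(W[...,1]>-.5)&(W[...,0]<.6)&(W[...,0]>.3)
print(cv2.minAreaRect(W[m][:,:2].astype(np.float32)*1000), m.sum())
```

```text
((473.2077331542969, -335.58160400390625), (200.1990966796875, 182.640869140625), 12.333045959472656)
((475.35284423828125, -345.58184814453125), (188.54440307617188, 152.66998291015625), 12.444374084472656) 4775
```

View pics/lift.png

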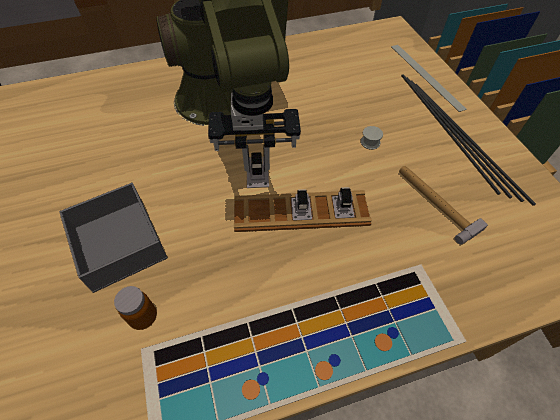

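The lift picture shows the caster in the jaws at (257,165) and the other two standing at (302,203) and (345,202). The bin centre is about (0.473, -0.336). Next I carry it over.

Emit:
servo_tool([
  [-0.002,-0.04,0,0,0,0,-1],
  [-0.004,-0.08,0,0,0,0,-1],
  [-0.006,-0.12,0,0,0,0,-1],
  [-0.008,-0.16,0,0,0,0,-1],
  [-0.01,-0.195,0,0,0,0,-1],
  [-0.012,-0.23,0,0,0,0,-1],
  [-0.014,-0.265,0,0,0,0,-1],
  [-0.016,-0.3,0,0,0,0,-1],
])

```text
time_s: 15.0
ee_pos: [0.4744, -0.2784, 0.1731]
eef_rot: [-3.141, -0.004, 2.898]
force: [1.6, 0.0, -3.3]
grip_width: 0.0315
```

Emit:
servo_tool([
  [-0.001,-0.03,0,0,0,0,-1],
  [-0.001,-0.058,0,0,0,0,-1],
  [-0.001,-0.058,-0.01,0,0,0,-1],
  [-0.001,-0.058,-0.03,0,0,0,-1],
  [-0.001,-0.058,-0.06,0,0,0,-1],
  [-0.001,-0.058,-0.09,0,0,0,-1],
  [-0.001,-0.058,-0.11,0,0,0,-1],
  [-0.001,-0.058,-0.12,0,0,0,-1],
])

```text
time_s: 15.67
ee_pos: [0.4717, -0.3347, 0.0486]
eef_rot: [3.139, -0.01, 2.899]
force: [-0.8, -0.0, -3.5]
grip_width: 0.0317
```

Emit:
servo_tool([
  [0,0,-0.007,0,0,0,-1],
  [0,0,-0.013,0,0,0,-1],
  [0,0,-0.015,0,0,0,-1],
  [0,0,-0.016,0,0,0,-1],
  [0,0,-0.016,0,0,0,-1],
  [0,0,-0.016,0,0,0,-1],
  [0,0,-0.016,0,0,0,0.3],
  [0,0,-0.016,0,0,0,0.3],
])

```text
time_s: 16.33
ee_pos: [0.4721, -0.335, 0.0334]
eef_rot: [3.14, -0.009, 2.899]
force: [1.0, -0.1, -0.8]
grip_width: 0.042
```

Emit:
servo_tool([
  [0,0,0,0,0,0,0.3],
  [0,0,0,0,0,0,0.3],
  [0,0,0,0,0,0,0.3],
  [0,0,0,0,0,0,0.3],
  [0,0,0,0,0,0,0.3],
  [0,0,0.02,0,0,0,0.3],
  [0,0,0.05,0,0,0,0.3],
  [0,0,0.09,0,0,0,0.3],
])

```text
time_s: 17.0
ee_pos: [0.471, -0.3341, 0.1223]
eef_rot: [3.138, -0.013, 2.899]
force: [0.6, 0.3, 0.3]
grip_width: 0.0608
```

Emit:
servo_tool([
  [0,0,0.04,0,0,0,0.3],
  [0,0,0.08,0,0,0,0.3],
  [0,0,0.1,0,0,0,0.3],
  [-0.03,0.03,0.12,0,0,0,0.3],
  [-0.05,0.06,0.12,0,0,0,0.3],
  [-0.06,0.1,0.12,0,0,0,0.3],
  [-0.06,0.13,0.12,0,0,0,0.3],
  [-0.06,0.15,0.12,0,0,0,0.3],
])

```text
time_s: 17.67
ee_pos: [0.4103, -0.182, 0.2428]
eef_rot: [3.138, -0.012, 2.899]
force: [1.4, -0.4, -0.6]
grip_width: 0.0611
```

Run:
```python
from h import *
p=cams.camera("scene"); save(p,"end_s"); q=cams.camera("top"); save(q,"end_t")
W=cloud(q)
for l,m in (("bin",(W[...,2]>.05)&(W[...,2]<.09)&(abs(W[...,0]-.473)<.07)&(abs(W[...,1]+.336)<.06)),):
    print(l,m.sum(),W[m].mean(0))
print(ctrl.get_obs()["ee_pos"],ctrl.get_obs()["grip_width"])
for k in ("jar","hammer","spool"):
    r=cams.place_of(q,k)[0]; print(k,atz(q,r["at"][0]*560,r["at"][1]*420,0))
m=(W[...,2]>.055)&(W[...,2]<.1)&(W[...,0]>.38)&(W[...,0]<.65)&(W[...,1]>.06)&(W[...,1]<.36)
n,l,s,c=cv2.connectedComponentsWithStats(m.astype(np.uint8))
for i in range(1,n):
    if s[i,4]>30: print(W[l==i].mean(0).round(4))
```

```text
bin 89 [ 0.48410793 -0.33565767  0.06613891]
[ 0.41096967 -0.18204251  0.2428757 ] 0.06092482337248026
jar [ 0.6820477  -0.29790186  0.        ]
hammer [0.59297041 0.48755676 0.        ]
spool [0.33000604 0.40812034 0.        ]
[0.5431 0.2334 0.0693]
[0.5167 0.1281 0.0696]
```

View pics/end_s.png

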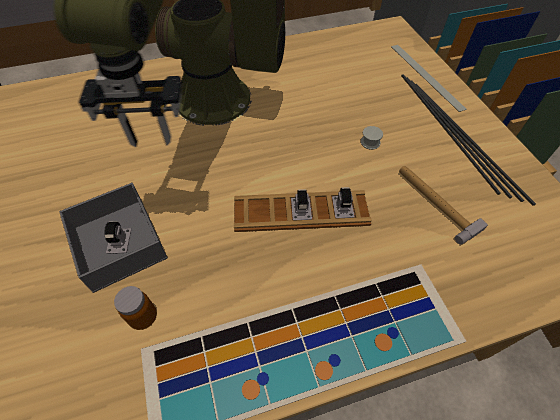

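View pics/end_t.png

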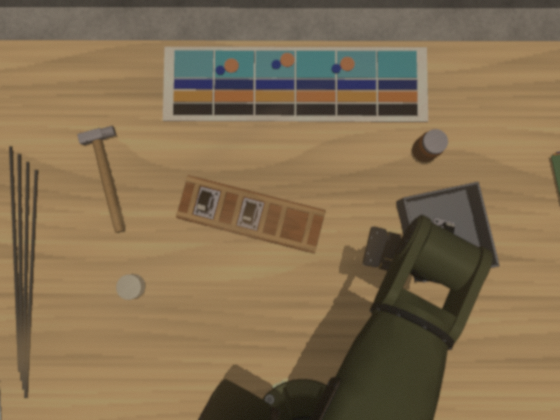

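The scene view shows the caster standing in the bin at (117,237), and the free casters at (302,203) and (345,202), within 1 mm of where they were. The bystanders haven't moved, and the arm is clear of everything.

```bash
python3 -c "
from h import *
print(hand_in())"
```

```text
the job is handed in; nothing more can be done
None
```

I spun all three wheels where they stood, and the binding caster is now in the scrap bin. The job is handed in at about 18 s of the 67 s allowed.

- **Spin test:** The right and middle wheels (scene view) ran on after the finger left them. The left wheel turned only while pushed and stopped at once, so I took that one.
- **Extra brushes:** After the first pass on the middle wheel its tick looked unmoved, so I brushed it twice more. It ran on clearly both times. All the brushing was done before anything was lifted.
- **Last checks:** The scrapped caster stands upright in the bin. The two free casters are in their pockets, within 1 mm of their start positions by depth. The arm is clear of everything.
- **Bystanders:** Both pictures show the jar, hammer and spool unmoved. The network's positions for the hammer and spool shifted by about 8 mm between readings, which I took for detection noise.
- **Not measured directly:** I judged how far the wheels turned from how their ticks moved, not from a joint reading.

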